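Load a brake pad under the leaf spring of a sprung holder

ROBOT

A 7-joint arm with a two-finger parallel gripper is mounted at the origin on the work surface. World frame = base frame: x ahead of the robot, y to its left, z up, the work surface at z = 0. Lengths are in m, angles in rad, forces in N, time in s.
With the tool pointing down it reaches from about 0.4 to 0.85 m from the base axis. Payload 10.4 kg.
Tool frame: the origin (TCP) lies between the finger pads; the fingertips stand manip.finger_overhang ahead of it and the grasp point (between the pads) lies 11 mm behind it (manip.finger_overhang is the distance from the TCP to the fingertips, in m); x points along the fingers, z is the direction in which the jaws open and shut, and the axes are right-handed (so a half turn about x gives the same grasp; the last joint's range is limited). The gripper opens to 85 mm and grips with 20 to 120 N. Pads are 22 mm wide; open, the fingers measure 114 mm over their backs; the gripper's body (76 mm by 85 mm) begins 54 mm behind the grasp point. The pads swing forward as they close: fully open they stand 13 mm farther back than shut.
Start: joints at [1.128, 0.332, -0.065, 1.46, 0.022, 1.35, -0.088], TCP at [0.255, -0.571, 0.239] pointing down, gripper open.
Joint ranges: [-2.6, 2.6], [-0.5, 2.12], [-1.47, 1.34], [0.16, 2.42], [-1.27, 4.41], [0.06, 2.06], [-2.6, 2.6]. Speed limits (rad/s): [2.22, 2.22, 2.79, 2.79, 3.14, 3.14, 3.14].

INTERFACE

Orientations are given as a unit quaternion [x, y, z, w].
In Python, from workcell import get_obs, camera, workorder, manip gives the robot as it stands. The module is installed in compiled form; this text tells all that it offers.
- The arm moves only by the tool play_rows, never from a script. Its argument "increments" is text: rows parted by semicolons, each of 4 numbers parted by spaces: the shift along the tool's x, y, z in m, then the turn about the tool's x in rad. A call has 1 to 20 rows; each row shifts and turns the pose as measured when the row begins, along the tool's axes as they then stand; what a row does not reach is not made up. A row lasts 1/10 s, in which the tool goes at most 50 mm and 8.59 degrees, less where a joint would pass 70% of its speed; a pose out of reach is approached as far as the arm can. A call is refused whole if a number of a shift passes 0.05 or a number of a turn 0.15, either way. A call with a gripper value outside its range is refused whole. "hand" is the gripper command: -1 is fully open, 1 is shut, values between are in proportion, set as the call begins (left out, the last holds). The fingers move at their own pace and stop on an object; "squeeze" is the grip in N (left out, the last holds). Time passes only in rows, so rows that do not move let the fingers close. It gives the time, the measured TCP pose, the force and the opening at its end, in the units of the state.
- get_obs(): the state, without advancing time (a new reading comes with each control period).
- camera(name): name is "scene" or "top" or "wrist"; returns a dict with "img" (480x640x3 uint8, blue, green, red), "fov_y" (degrees; the focal length in pixels is half the picture's height over the tangent of half this angle, whatever the lens; pixels are square), "cx", "cy" (the principal point, pixels), "R" (3x3) and "t" (3): a world point X has camera coordinates R X + t; the wrist camera has in their place "tool_from_camera" (4x4, takes a point from camera to tool coordinates, whose origin is the TCP and whose axes are the tool frame's). Camera axes: x right, y down, z forward; pixel columns grow to the right and rows downward; lengths in m; the calibration is good to about 2 mm. The wrist camera is an equidistant fisheye: a pixel r from the principal point sees the ray r / f radians off the axis. A picture is of the moment at which its call begins: read the wrist's pose just before it. There is no depth.
- workorder.hand_in(): hands the job in, once; it reports no verdict.
The state is a dict: "clock": time; "joint_pos": joint angles; "joint_velocities": joint speeds; "tau": joint torques, N m; "position": TCP position; "ee_rot": TCP orientation; "ft_force": force on the tool from outside, world axes, zero at the start; "torque": the same for the moment, N m; "grip_width": opening from 0.0 (shut) to 1.0 (fully open).
Only numpy, scipy, OpenCV 4.12 (cv2) and the standard library are available. Lean on these libraries where they do the work, as an engineer would, in place of code of your own. Each camera call takes 0.05 s, during which the arm holds its last target.

TASK

With closed fingertips press down hard on the bare rear tab of the brake pad so that the green sprung bed under it sinks, and keep it down while you slide the pad along the blue holder, so that its front tab passes under the brass leaf spring and the pad ends fully home against the red end stop. Then let go and move clear, leaving the pad held under the spring. Do not lift the pad or pry the spring up, and leave the socket, grease can and screwdriver alone.

Things in the scene. Friction and masses are not known exactly. Their poses are not given: they have to be found in the camera images.
- holder: Fixed blue fixture, base 280 x 100 x 12 mm. Origin: centre of its underside, on the bench. Its x axis runs along the channel the way the pad must slide, towards spring and red stop; z up. Two dark side walls, 54 mm apart inside, x = -135 to +90 mm, tops 40 mm above the bench; open at the rear and above. Blue cheeks at x = 103 to 137 mm, 57 mm high, carry the spring.
- pad: Loose brake pad, lining up, 0.2 to 0.33 kg. Steel plate 134 (x) x 50 x 6 mm with a black lining block 56 x 44 x 10 mm at x = -31 to +25 mm: bare front tab 42 mm long, bare rear tab 36 mm. Origin: centre of the underside, 28 mm above the bench at the start, at holder x = -53 to -33 mm; fully home it is at holder x = +15 mm. Its x axis is the holder's within 0.03 rad.
- rear_tab (a point): Centre of the top face of the pad's rear tab, 49 mm behind the pad's origin, 34 mm above the bench at the start. Press here. 18 mm ahead of it the rear face of the lining rises as a 10 mm step that can be pushed against.
- bed (a joint): Green sprung bed under the pad, always level, greased (friction 0.15): how far it is pressed down, 0 to 0.010 m (bottomed). About 5 N starts it, each mm takes 1 N more. Down less than about 4 mm, the pad's front edge butts against the spring's lip, which locks; down 7 to 9 mm (12 to 14 N) it slips under. Let go, it rises until the spring holds the pad.
- leaf (a joint): Brass leaf spring, 30 mm wide, 62 mm long, hinged at holder x = +120 mm, 42 mm above the bench, slanting down towards the pad: angle lifted, 0 at rest, to 0.7 rad. Its lowest line is at holder x = +58 mm, 22 mm above the bench at rest. It presses down with 3 to 5 N; lifted about 0.07 rad by a pad pressed 8 mm down, more once the pad is let go.
- leaf_lip (a point): Tip of the upturned lip of the leaf spring at rest, middle of its width: 30 mm above the bench, at holder x = +44 mm.
- stop (a point): Middle of the face of the red end stop, at holder x = +82 mm, 54 mm wide, its top 32 mm above the bench. The front edge of the pad (67 mm ahead of the pad's origin) rests on it when the pad is fully home.
- socket: Bystander: a steel socket standing upright, 28 mm across, 50 mm tall, to the right (-y) of the holder. Origin: centre of its underside.
- can: Bystander: a steel grease can with a yellow label, 60 mm across, 130 mm tall, standing left of the holder's far end. Origin: centre of its underside.
- driver: Bystander: a screwdriver with orange handle lying left (+y) of the holder, 200 mm long, 26 mm thick, its x axis along it. Origin: about the middle, on the bench.
Mind the look-alikes: they are no part of the job. There is more than one size of the pad; the one meant has the size given above.

How it is judged:
By the outcome, as a careful person would: the job done as asked, in the order asked, and still so for the second after the job is handed in, with the robot touching nothing.
It also fails if it takes over 38 s, if anything falls off the work surface, if the arm or the gripper's body presses on something with over 40 N, if the wrist force passes 120 N, or if a joint passes its speed limit or range.

## Working session

There is one attempt and no reset: what is moved stays moved. The work goes in short steps, Python scripts to look and compute and a tool call to move; the robot and the scene stay as the last step left them, time stands still between calls to the robot, and variables do not carry over. Pictures are saved under pics/ and viewed, and the job is handed in when it is done.

Besides the shell and the picture viewer there is one more tool, called after "Emit:" in YAML: its name, and indented under it one key for each argument. play_rows: Moves the arm, as the interface text tells. Its arguments: {"type":"object","properties":{"increments":{"type":"string"},"hand":{"type":"number"},"squeeze":{"type":"number"}},"required":["increments"]}

```bash
mkdir -p pics; ls; python3 - <<'E'
from workcell import get_obs,camera,manip
import cv2
o=get_obs();print({k:o[k] for k in('clock','position','ee_rot','ft_force','grip_width')},manip.finger_overhang)
for n in('scene','top','wrist'):
    c=camera(n);cv2.imwrite(f'pics/{n}0.png',c['img']);print(n,{k:c[k] for k in c if k!='img'})
E
```

```text
pics
{'clock': 0.0, 'position': array([ 0.25457679, -0.57039982,  0.23851977]), 'ee_rot': array([ 0.38508739,  0.59364559, -0.38458452,  0.59277935]), 'ft_force': array([ 0.26240373, -0.69472263,  1.15513847]), 'grip_width': 0.9980191821339495} 0.008
scene {'fov_y': 53.48648277998943, 'cx': 317.7345326111897, 'cy': 235.96180254120821, 'R': array([[-0.59583189,  0.80310756,  0.00161385],
       [ 0.63870936,  0.47507985, -0.60526811],
       [-0.4868621 , -0.35960726, -0.79602004]]), 't': array([ 0.2867946 , -0.36344271,  1.08637212])}
top {'fov_y': 54.75296968338228, 'cx': 325.74661382277327, 'cy': 238.98139599123695, 'R': array([[ 0.01287202, -0.99987927, -0.00870381],
       [-0.99800266, -0.0123085 , -0.06196114],
       [ 0.06184653,  0.00948399, -0.99804061]]), 't': array([0.03268069, 0.55844138, 0.89960811])}
wrist {'fov_y': 65.70646984690485, 'cx': 321.0565542338323, 'cy': 234.7269457056241, 'tool_from_camera': array([[-1.86522710e-04, -2.89685462e-01,  9.57121883e-01,
        -1.33618854e-01],
       [-4.64843068e-04, -9.57121771e-01, -2.89685519e-01,
         7.26561936e-02],
       [ 9.99999875e-01, -4.98944401e-04,  4.38666676e-05,
        -3.56506222e-04],
       [ 0.00000000e+00,  0.00000000e+00,  0.00000000e+00,
         1.00000000e+00]])}
```

View pics/scene0.png

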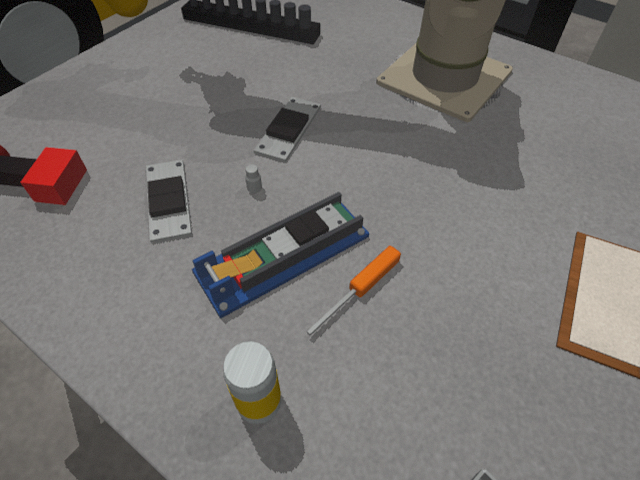

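View pics/top0.png

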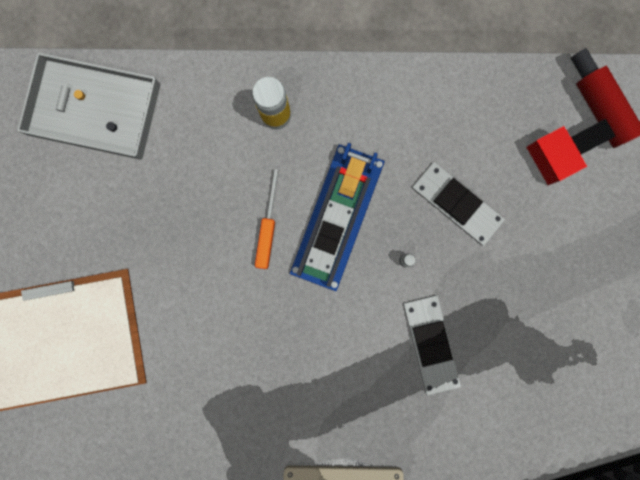

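View pics/wrist0.png

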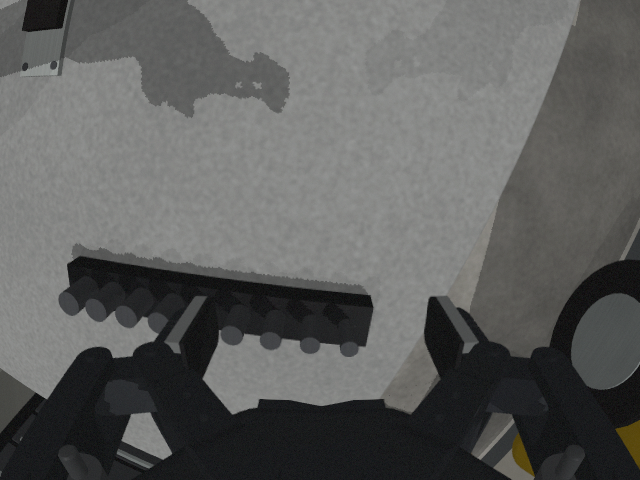

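The scene and top views show the pad in the blue holder, at about (315,225) in scene and (330,237) in top. The spring end is away from the robot. Two look-alike pads lie on the bench. I'll zoom in.

```bash
python3 - <<'E'
import cv2
a=cv2.imread('pics/top0.png')[135:300,270:400];cv2.imwrite('pics/topc.png',cv2.resize(a,None,fx=3.6,fy=3.6,interpolation=cv2.INTER_CUBIC))
a=cv2.imread('pics/scene0.png')[180:325,185:385];cv2.imwrite('pics/scenec.png',cv2.resize(a,None,fx=4,fy=4,interpolation=cv2.INTER_CUBIC))
E
```

```text
(no output)
```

View pics/topc.png

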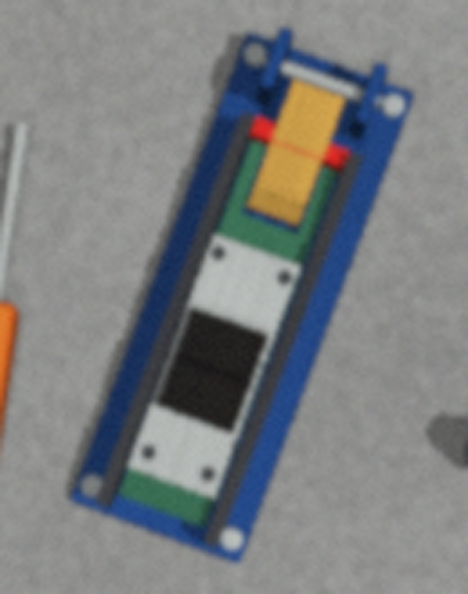

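View pics/scenec.png

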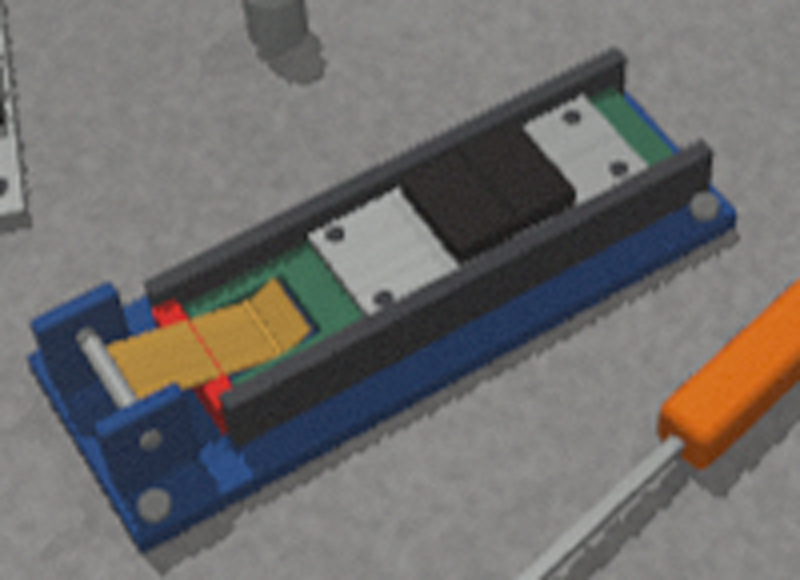

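```bash
cat > h.py <<'E'
import numpy as np
def load():
    import pickle;return pickle.load(open('cal.pkl','rb'))
def f(c):return 240/np.tan(np.radians(c['fov_y']/2))
def ray(c,u,v):
    d=np.array([(u-c['cx'])/f(c),(v-c['cy'])/f(c),1]);d=c['R'].T@d
    return -c['R'].T@c['t'],d/np.linalg.norm(d)
def plane(c,u,v,z):
    o,d=ray(c,u,v);return o+d*(z-o[2])/d[2]
def tri(c1,p1,c2,p2):
    o1,d1=ray(c1,*p1);o2,d2=ray(c2,*p2)
    s=np.linalg.lstsq(np.c_[d1,-d2],o2-o1,rcond=None)[0]
    a,b=o1+d1*s[0],o2+d2*s[1];return (a+b)/2,np.linalg.norm(a-b)
def proj(c,X):
    p=c['R']@X+c['t'];return p[:2]/p[2]*f(c)+[c['cx'],c['cy']]
E
python3 - <<'E'
from h import *
from workcell import camera
import pickle
T=camera('top');S=camera('scene');pickle.dump({'top':{k:T[k] for k in T if k!='img'},'scene':{k:S[k] for k in S if k!='img'}},open('cal.pkl','wb'))
np.set_printoptions(precision=4,suppress=True)
t=lambda x,y:(270+(x+.5)/3.6-.5,135+(y+.5)/3.6-.5)
s=lambda x,y:(185+(x+.5)/4-.5,180+(y+.5)/4-.5)
for n,a,b in [('RLhole',(148,452),(619,168)),('RRhole',(207,473),(571,117)),('FLhole',(218,252),(383,299)),('FRhole',(284,276),(334,233)),('baseRL',(72,494),(735,215)),('baseFL',(243,37),(145,548)),
 ('liningRL',(160,405),(573,192)),('lipL',(247,208),(317,332)),('lipR',(298,226),(277,280)),('padFR',(301,266),(307,237)),('padRR',(212,497),(583,95))]:
    X,e=tri(T,t(*a),S,s(*b));print(n,X,round(e,4))
for n,a,z in [('bRL',(72,494),.012),('bRR',(238,560),.012),('bFR',(412,95),.012),('bFL',(243,37),.012)]:print(n,plane(T,*t(*a),z))
for n,a,z in [('bRL',(735,215),.012),('bFL',(145,548),.012)]:print('scene',n,plane(S,*s(*a),z))
for n,a in [('RL',(148,452)),('RR',(207,473)),('FL',(218,252)),('FR',(284,276)),('padRL',(130,467)),('padRR',(212,497)),('padFL',(217,235)),('padFR',(301,264))]:print(n,plane(T,*t(*a),.034))
E
```

```text
RLhole [0.5151 0.0685 0.0358] 0.0012
RRhole [0.5043 0.0365 0.0355] 0.0009
FLhole [0.6236 0.0322 0.0355] 0.0012
FRhole [ 0.6109 -0.0035  0.0364] 0.0013
baseRL [0.4915 0.1115 0.0128] 0.0024
baseFL [0.7496 0.0194 0.0075] 0.0004
liningRL [0.54   0.0626 0.0407] 0.002
lipL [0.6483 0.0174 0.0289] 0.0031
lipR [ 0.6389 -0.0108  0.0295] 0.0023
padFR [ 0.6169 -0.0129  0.0327] 0.0012
padRR [0.4915 0.0336 0.0358] 0.0008
bRL [0.4921 0.1105 0.012 ]
bRR [0.4572 0.0187 0.012 ]
bFR [ 0.7167 -0.0754  0.012 ]
bFL [0.7485 0.0193 0.012 ]
scene bRL [0.4902 0.1122 0.012 ]
scene bFL [0.7508 0.0217 0.012 ]
RL [0.5154 0.0681 0.034 ]
RR [0.5045 0.0362 0.034 ]
FL [0.6242 0.0317 0.034 ]
FR [ 0.6116 -0.0042  0.034 ]
padRL [0.5072 0.0777 0.034 ]
padRR [0.4917 0.0333 0.034 ]
padFL [0.6335 0.0324 0.034 ]
padFR [ 0.6182 -0.0133  0.034 ]
```

```bash
cat > go.py <<'E'
import numpy as np,sys
from scipy.spatial.transform import Rotation as Ro
from workcell import get_obs
np.set_printoptions(precision=4,suppress=True)
o=get_obs();R=Ro.from_quat(o['ee_rot']).as_matrix()
print('clock',o['clock'],o['position'],'F',o['ft_force'],'w',o['grip_width']);print(R)
yaw=-0.345;u=np.array([np.cos(yaw),np.sin(yaw),0]);v=np.array([-u[1],u[0],0])
H=np.array([.6036,.0183,0])
print('holder coords of TCP',(o['position']-H)@u,(o['position']-H)@v)
X=np.array([float(a) for a in sys.argv[1:4]]) if len(sys.argv)>3 else None
if X is not None: print('delta tool',R.T@(X-o['position']))
print('u in tool',R.T@u,'turn for y||u',np.arctan2((R.T@u)[2],(R.T@u)[1]),'or',np.arctan2((-R.T@u)[2],(-R.T@u)[1]))
E
python3 go.py .5166 .0491 .10
```

```text
clock 0.25 [ 0.2547 -0.5706  0.239 ] F [-0.1392  0.5395  1.7168] w 1.0009461569169413
[[-0.0002  0.9131  0.4076]
 [ 0.0005  0.4076 -0.9131]
 [-1.      0.     -0.0005]]
holder coords of TCP -0.1291486588410272 -0.6721737581756468
delta tool [ 0.1392  0.4917 -0.459 ]
u in tool [-0.0004  0.7215  0.6924] turn for y||u 0.7648664189573303 or -2.376726234632463
```

Emit:
play_rows:
  increments: "0.004 0.034 -0.032 0;0.004 0.034 -0.032 0;0.004 0.034 -0.032 0;0.004 0.034 -0.032 0;0.004 0.034 -0.032 0;0.004 0.034 -0.032 0;0.004 0.034 -0.032 0;0.004 0.034 -0.032 0;0.004 0.034 -0.032 0;0.004 0.034 -0.032 0;0.004 0.034 -0.032 0;0.004 0.034 -0.032 0;0.004 0.034 -0.032 0;0.004 0.034 -0.032 0;0 0 0 0.13;0 0 0 0.13;0 0 0 0.13;0 0 0 0.13;0 0 0 0.13;0 0 0 0.11"
  hand: 1
  squeeze: 60

```text
clock: 2.25
position: [0.514, 0.0579, 0.1785]
ee_rot: [0.583, 0.399, -0.583, 0.4]
ft_force: [0.4, -0.8, 0.5]
grip_width: -0.0
```

```bash
python3 go.py .5166 .0491 .12
```

```text
clock 2.25 [0.514  0.0579 0.1785] F [ 0.3795 -0.7511  0.5077] w -0.00022940325836828197
[[ 0.001   0.9328 -0.3605]
 [-0.0011 -0.3605 -0.9328]
 [-1.      0.0013  0.0007]]
holder coords of TCP -0.09767173722919106 0.006932751411079376
delta tool [0.0585 0.0055 0.0072]
u in tool [ 0.0013  0.9997 -0.0238] turn for y||u -0.023807753039429346 or 3.117784900550364
```

Emit:
play_rows:
  increments: "0.025 0.003 0.003 -0.024;0.03 0.003 0.003 0;0.02 0 0.001 0;0 0 0 0"

```text
clock: 2.65
position: [0.5182, 0.0489, 0.1023]
ee_rot: [0.58, 0.405, -0.578, 0.407]
ft_force: [-0.8, 0.7, 0.3]
grip_width: -0.002
```

```bash
python3 go.py .5166 .0491 .07; python3 - <<'E'
from workcell import camera
import cv2
for n in('wrist','top','scene'):
    im=camera(n)['img']
    if n=='top': im=cv2.resize(im[135:300,270:400],None,fx=3.6,fy=3.6,interpolation=2)
    if n=='scene': im=cv2.resize(im[150:325,185:405],None,fx=3.4,fy=3.4,interpolation=2)
    cv2.imwrite(f'pics/{n}1.png',im)
E
```

```text
clock 2.65 [0.5182 0.0489 0.1023] F [-0.7727  0.6915  0.3353] w -0.0018360938995938142
[[ 0.0039  0.9398 -0.3416]
 [-0.0015 -0.3416 -0.9399]
 [-1.      0.0041  0.0001]]
holder coords of TCP -0.0906924074363244 -7.12219807163135e-05
delta tool [ 0.0323 -0.0017  0.0004]
u in tool [ 0.0041  1.     -0.0036] turn for y||u -0.003589532795925404 or 3.1380031207938677
```

View pics/wrist1.png

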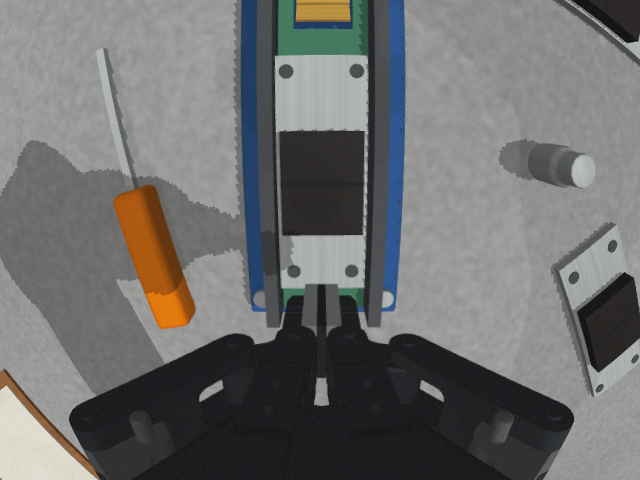

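View pics/scene1.png

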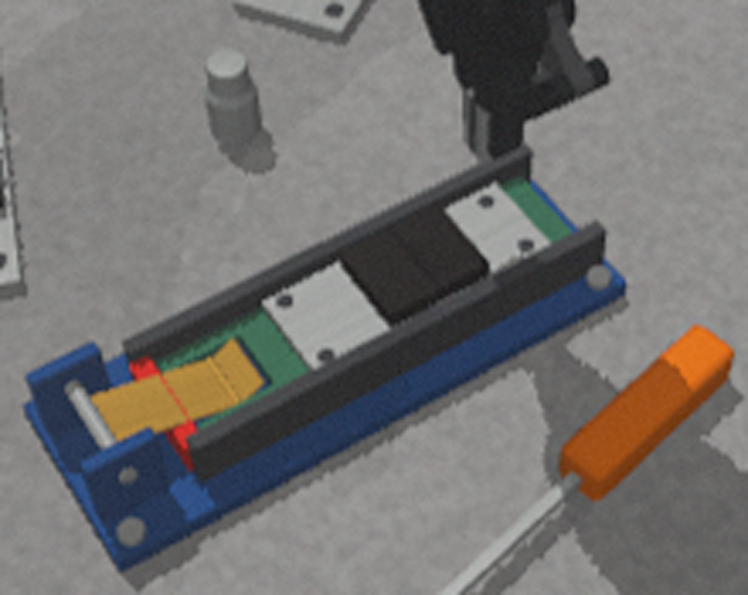

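```bash
cat >> h.py <<'E'
def wplane(c,pos,q,u,v,z):
    from scipy.spatial.transform import Rotation as Ro
    F=f(c);a=np.array([u-c['cx'],v-c['cy']]);r=np.linalg.norm(a);th=r/F
    d=np.r_[a/r*np.sin(th),np.cos(th)];M=c['tool_from_camera'];R=Ro.from_quat(q).as_matrix()
    o=R@M[:3,3]+pos;d=R@M[:3,:3]@d;return o+d*(z-o[2])/d[2]
E
python3 - <<'E'
from h import *
from workcell import get_obs,camera
o=get_obs();c=camera('wrist')
yaw=-0.345;u=np.array([np.cos(yaw),np.sin(yaw),0]);v=np.array([-u[1],u[0],0]);H=np.array([.6036,.0183,0])
for n,p,z in [('RL',(293,271),.034),('RR',(351,271),.034),('FL',(286,71),.034),('FR',(357,71),.034),('linR',(322,235),.044),('padF',(322,55),.034),('lip',(323,27),.030),('bRL',(250,311),.012),('bRR',(392,311),.012)]:
    X=wplane(c,o['position'],o['ee_rot'],*p,z);print(n,X.round(4),'holder',round((X-H)@u,4),round((X-H)@v,4))
E
```

```text
RL [0.5152 0.0688 0.034 ] holder -0.1002 0.0176
RR [0.5034 0.0362 0.034 ] holder -0.1004 -0.017
FL [0.6245 0.0315 0.034 ] holder 0.0152 0.0195
FR [ 0.6113 -0.0048  0.034 ] holder 0.0151 -0.0191
linR [0.5332 0.0439 0.044 ] holder -0.075 0.0003
padF [0.6262 0.0101 0.034 ] holder 0.024 -0.0001
lip [0.6425 0.0036 0.03  ] holder 0.0416 -0.0007
bRL [0.4894 0.1133 0.012 ] holder -0.1396 0.0508
bRR [0.4556 0.0199 0.012 ] holder -0.1399 -0.0485
```

Emit:
play_rows:
  increments: "0.025 -0.001 0 0;0.02 0 0 0;0.006 0 0 0;0 0 0 0"

```text
clock: 3.25
position: [0.5241, 0.0505, 0.0593]
ee_rot: [0.584, 0.401, -0.574, 0.41]
ft_force: [-0.5, 0.1, -0.2]
grip_width: -0.002
```

Emit:
play_rows:
  increments: "0.003 0 0 0;0.003 0 0 0;0.003 0 0 0;0.002 0 0 0"

```text
clock: 3.65
position: [0.5266, 0.0507, 0.0511]
ee_rot: [0.586, 0.4, -0.572, 0.411]
ft_force: [-1.7, -0.1, 5.3]
grip_width: 0.001
```

```bash
python3 go.py .5166 .0491 .07; python3 - <<'E'
from workcell import camera
import cv2
for n in('wrist','scene'):
    im=camera(n)['img']
    if n=='wrist': im=cv2.resize(im[150:400,200:450],None,fx=2.4,fy=2.4,interpolation=2)
    if n=='scene': im=cv2.resize(im[150:325,185:405],None,fx=3.4,fy=3.4,interpolation=2)
    cv2.imwrite(f'pics/{n}2.png',im)
E
```

```text
clock 3.65 [0.5266 0.0507 0.0511] F [-1.6965 -0.1264  5.2788] w 0.0006637100917004942
[[ 0.0243  0.9396 -0.3415]
 [-0.0014 -0.3416 -0.9398]
 [-0.9997  0.0233 -0.007 ]]
holder coords of TCP -0.0834380614616132 0.0044608065471121346
delta tool [-0.0191 -0.0084  0.0048]
u in tool [ 0.0234  0.9997 -0.0035] turn for y||u -0.00354584540537203 or 3.1380468081844213
```

View pics/wrist2.png

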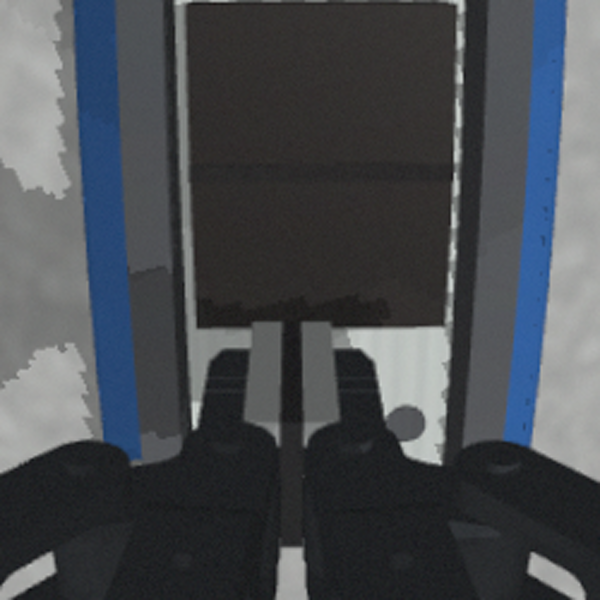

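View pics/scene2.png

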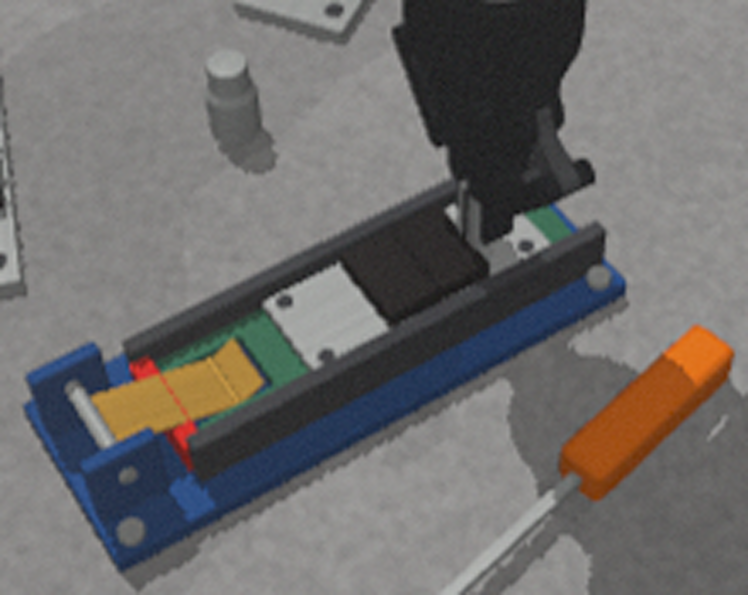

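Emit:
play_rows:
  increments: "-0.01 0 0 0;0 -0.005 0.003 0;0 -0.005 0.002 0;0 0 0 0"

```text
clock: 4.15
position: [0.5142, 0.0494, 0.0621]
ee_rot: [0.586, 0.4, -0.572, 0.411]
ft_force: [-0.7, -0.2, 0.1]
grip_width: 0.002
```

```bash
python3 go.py .5166 .0491 .045
```

```text
clock 4.15 [0.5142 0.0494 0.0621] F [-0.7327 -0.2357  0.0822] w 0.0022052536185621337
[[ 0.0244  0.9396 -0.3414]
 [-0.0013 -0.3415 -0.9399]
 [-0.9997  0.0234 -0.0071]]
holder coords of TCP -0.09462061194154972 -0.000903729503967235
delta tool [ 0.0171  0.0019 -0.0004]
u in tool [ 0.0234  0.9997 -0.0034] turn for y||u -0.00341436444258838 or 3.1381782891472048
```

Emit:
play_rows:
  increments: "0.005 0 0 0;0.005 0 0 0;0.004 0 0 0;0 0 0 0"

```text
clock: 4.55
position: [0.5141, 0.0491, 0.0463]
ee_rot: [0.586, 0.4, -0.573, 0.411]
ft_force: [0.3, -0.3, 0.1]
grip_width: -0.004
```

```bash
python3 go.py .5166 .0491 .042
```

```text
clock 4.55 [0.5141 0.0491 0.0463] F [ 0.3184 -0.2718  0.0776] w -0.0037470246214655533
[[ 0.0237  0.9395 -0.3416]
 [-0.0016 -0.3417 -0.9398]
 [-0.9997  0.0228 -0.0066]]
holder coords of TCP -0.09466100519027335 -0.001258362287384511
delta tool [ 0.0044  0.0023 -0.0008]
u in tool [ 0.0229  0.9997 -0.0036] turn for y||u -0.0036194237010659966 or 3.1379732298887273
```

Emit:
play_rows:
  increments: "0.004 0 0 0;0.003 0 0 0;0.003 0 0 0;0.002 0 0 0"

```text
clock: 4.95
position: [0.5148, 0.0494, 0.0346]
ee_rot: [0.585, 0.4, -0.573, 0.411]
ft_force: [-4.5, 0.1, 11.4]
grip_width: 0.002
```

Emit:
play_rows:
  increments: "0.003 0 0 0;0.002 0.002 0 0"

```text
clock: 5.15
position: [0.5172, 0.0495, 0.0316]
ee_rot: [0.586, 0.4, -0.573, 0.411]
ft_force: [-9.9, 1.7, 30.9]
grip_width: -0.004
```

Emit:
play_rows:
  increments: "-0.001 0 0 0;0 0 0 0"

```text
clock: 5.35
position: [0.518, 0.0496, 0.0343]
ee_rot: [0.586, 0.4, -0.572, 0.412]
ft_force: [-5.8, -1.6, 11.3]
grip_width: 0.002
```

Emit:
play_rows:
  increments: "0.002 0.001 0 0;0.001 0.002 0 0"

```text
clock: 5.55
position: [0.5208, 0.0486, 0.0328]
ee_rot: [0.585, 0.399, -0.573, 0.412]
ft_force: [-6.8, -0.9, 13.4]
grip_width: 0.001
```

Emit:
play_rows:
  increments: "0.001 0.003 0 0;0.001 0.003 0 0"

```text
clock: 5.75
position: [0.5261, 0.0467, 0.0322]
ee_rot: [0.584, 0.399, -0.573, 0.412]
ft_force: [-7.2, -1.0, 15.2]
grip_width: 0.001
```

Emit:
play_rows:
  increments: "0.001 0.003 0 0;0.001 0.003 0 0;0.001 0.003 0 0"

```text
clock: 6.05
position: [0.5342, 0.0439, 0.0319]
ee_rot: [0.583, 0.399, -0.574, 0.413]
ft_force: [-8.9, -0.9, 18.7]
grip_width: -0.001
```

```bash
python3 go.py; python3 - <<'E'
from workcell import camera
import cv2
for n in('wrist','scene'):
    im=camera(n)['img']
    if n=='wrist': cv2.imwrite('pics/wrist3full.png',im)
    if n=='scene': im=cv2.resize(im[150:325,185:405],None,fx=3.4,fy=3.4,interpolation=2)
    cv2.imwrite(f'pics/{n}3.png',im)
E
```

```text
clock 6.05 [0.5342 0.0439 0.0319] F [-8.8625 -0.9202 18.6579] w -0.0010902446692251818
[[ 0.0209  0.9399 -0.3407]
 [-0.008  -0.3407 -0.9402]
 [-0.9997  0.0224  0.0004]]
holder coords of TCP -0.07398602119882526 0.0005633418313805011
u in tool [ 0.0224  0.9997 -0.0027] turn for y||u -0.0027108002886945264 or 3.1388818533010987
```

View pics/wrist3full.png

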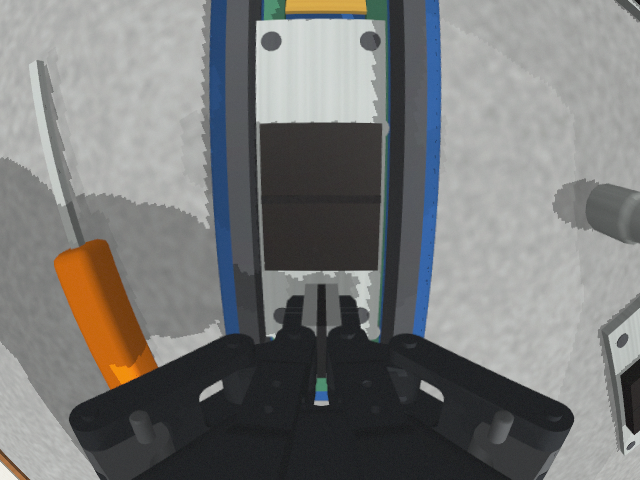

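View pics/scene3.png

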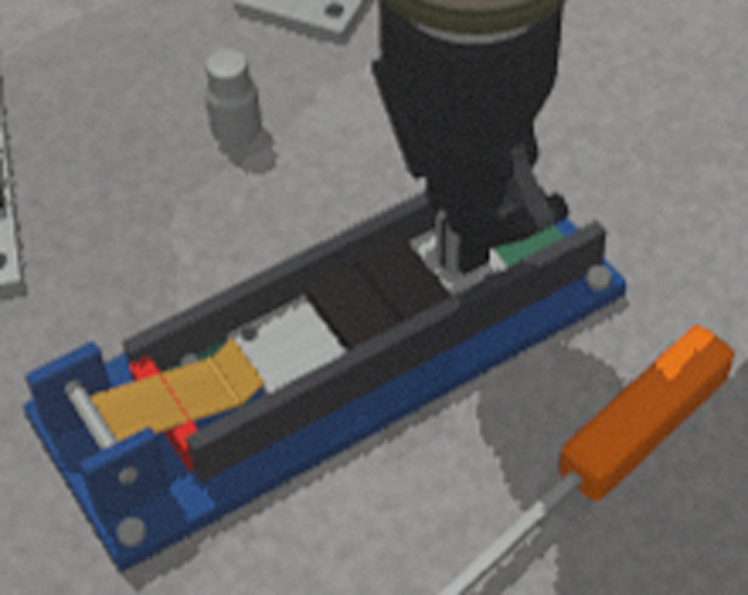

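The bed is down and the pad is moving with the fingers. Its front edge is just reaching the lip.

Emit:
play_rows:
  increments: "0.0008 0.003 0 0;0.0008 0.003 0 0;0.0008 0.003 0 0"

```text
clock: 6.45
position: [0.5426, 0.0408, 0.0321]
ee_rot: [0.583, 0.399, -0.575, 0.413]
ft_force: [-6.7, -0.7, 14.9]
grip_width: 0.001
```

Emit:
play_rows:
  increments: "0.0008 0.003 0 0;0.0008 0.003 0 0;0.0008 0.003 0 0"

```text
clock: 6.75
position: [0.5473, 0.0394, 0.0319]
ee_rot: [0.579, 0.401, -0.578, 0.412]
ft_force: [-18.0, 2.8, 25.5]
grip_width: 0.002
```

```bash
cat > pic.py <<'E'
from workcell import camera
import cv2,sys
k=sys.argv[1]
cv2.imwrite(f'pics/wrist{k}.png',camera('wrist')['img'])
im=camera('scene')['img'];cv2.imwrite(f'pics/scene{k}.png',cv2.resize(im[150:325,185:405],None,fx=3.4,fy=3.4,interpolation=2))
E
python3 go.py;python3 pic.py 4
```

```text
clock 6.75 [0.5473 0.0394 0.0319] F [-18.0411   2.81    25.5484] w 0.002367132727613079
[[ 0.0104  0.9405 -0.3396]
 [-0.0113 -0.3395 -0.9405]
 [-0.9999  0.0136  0.0071]]
holder coords of TCP -0.060156528086019984 0.0007924796667574258
u in tool [ 0.0136  0.9999 -0.0015] turn for y||u -0.0014879488719617595 or 3.1401047047178317
```

View pics/wrist4.png

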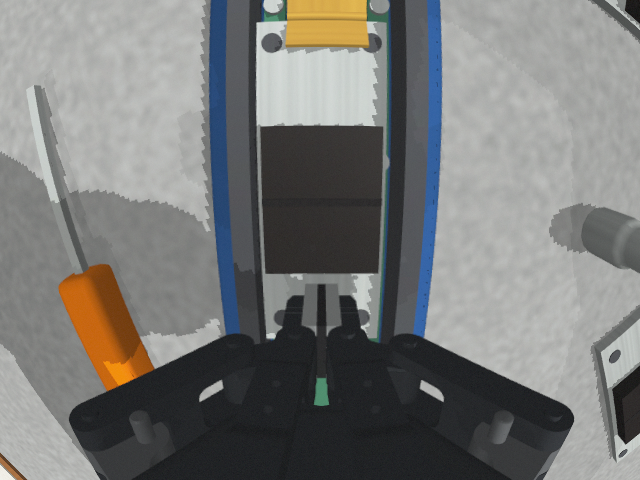

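View pics/scene4.png

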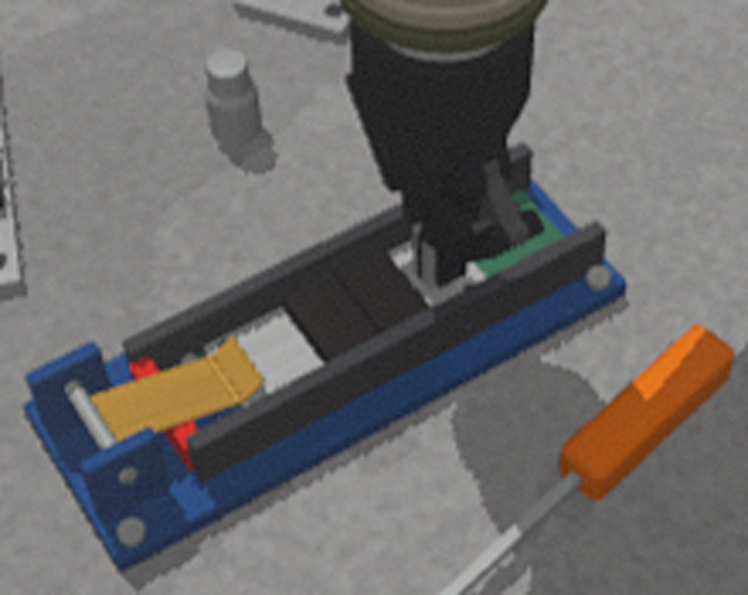

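The lip is now above the pad's front tab. The front edge is at the spring's contact line, which explains the resistance. I'll push on.

Emit:
play_rows:
  increments: "0.0006 0.004 0 0;0.0006 0.004 0 0;0.0006 0.004 0 0"

```text
clock: 7.15
position: [0.5544, 0.0381, 0.032]
ee_rot: [-0.576, -0.404, 0.58, -0.411]
ft_force: [-12.3, 1.5, 17.6]
grip_width: -0.001
```

```bash
python3 go.py;python3 pic.py 5
```

```text
clock 7.15 [0.5544 0.0381 0.032 ] F [-12.3407   1.5422  17.5732] w -0.0010585567916205762
[[ 0.0013  0.9415 -0.3369]
 [-0.0116 -0.3369 -0.9415]
 [-0.9999  0.0051  0.0105]]
holder coords of TCP -0.05305071667122087 0.0020113820516669788
u in tool [0.0051 1.     0.0013] turn for y||u 0.0013248973276186586 or -3.1402677562621744
```

View pics/wrist5.png

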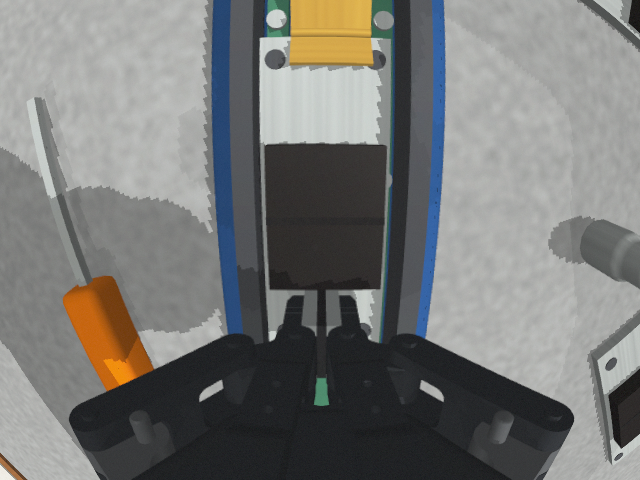

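Emit:
play_rows:
  increments: "0.001 0.004 0.0005 0;0.001 0.004 0.0005 0;0.001 0.004 0 0"

```text
clock: 7.55
position: [0.5624, 0.0353, 0.032]
ee_rot: [-0.573, -0.405, 0.582, -0.41]
ft_force: [-13.8, -0.3, 21.4]
grip_width: -0.001
```

```bash
python3 go.py;python3 pic.py 6
```

```text
clock 7.55 [0.5624 0.0353 0.032 ] F [-13.8136  -0.3093  21.4048] w -0.000863891132620582
[[-0.0058  0.9422 -0.3351]
 [-0.0126 -0.3351 -0.9421]
 [-0.9999 -0.0013  0.0138]]
holder coords of TCP -0.044583513927193584 0.0020934280391435873
u in tool [-0.0012  1.      0.0033] turn for y||u 0.0032869789851630274 or -3.1383056746046303
```

View pics/wrist6.png

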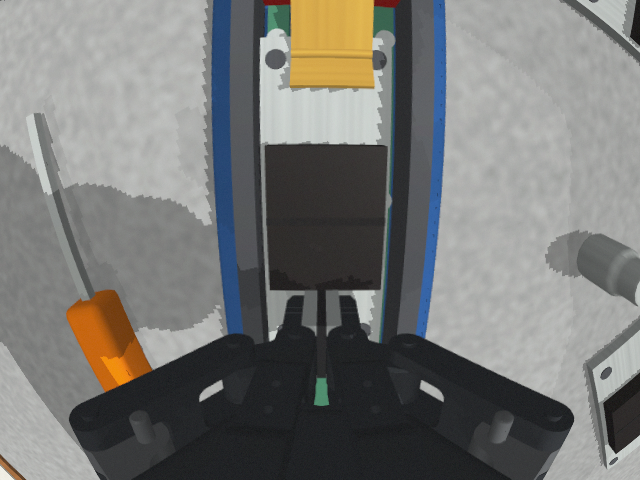

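View pics/scene6.png

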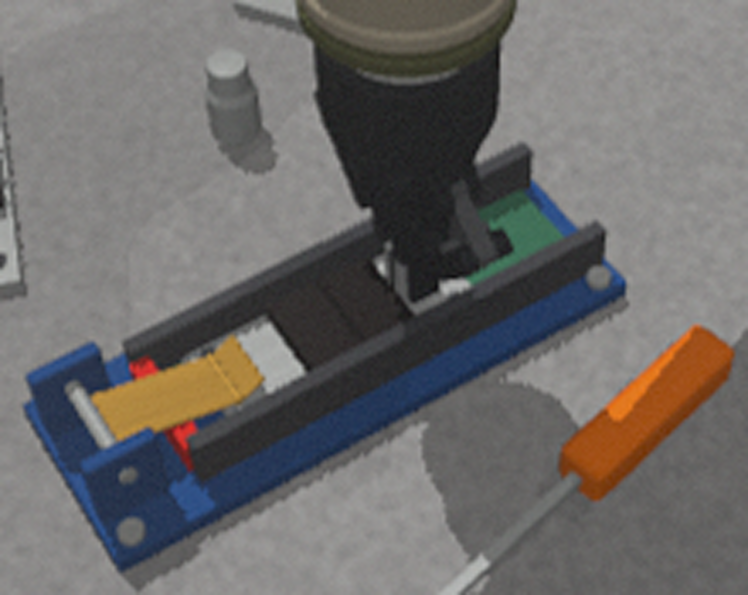

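Emit:
play_rows:
  increments: "0.0008 0.004 0.0008 0;0.0008 0.004 0.0008 0;0.0008 0.004 0.0005 0;0.0008 0.004 0 0"

```text
clock: 8.05
position: [0.575, 0.0308, 0.0321]
ee_rot: [-0.572, -0.407, 0.583, -0.41]
ft_force: [-11.3, -1.8, 20.0]
grip_width: 0.003
```

```bash
python3 go.py;python3 pic.py 7
```

```text
clock 8.05 [0.575  0.0308 0.0321] F [-11.2552  -1.8163  19.954 ] w 0.0027684125948643726
[[-0.0104  0.9428 -0.3332]
 [-0.0123 -0.3333 -0.9427]
 [-0.9999 -0.0057  0.015 ]]
holder coords of TCP -0.03109246736142589 0.0020877361793650642
u in tool [-0.0056  1.      0.0053] turn for y||u 0.005259253345004054 or -3.1363334002447893
```

View pics/wrist7.png

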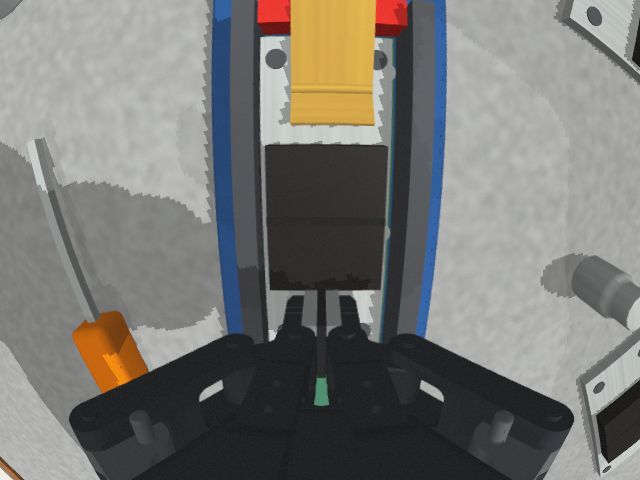

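Emit:
play_rows:
  increments: "0.0008 0.003 0.0005 0;0.0008 0.003 0 0;0.0008 0.003 0 0"

```text
clock: 8.45
position: [0.5788, 0.0295, 0.032]
ee_rot: [-0.568, -0.409, 0.586, -0.408]
ft_force: [-24.9, 1.4, 32.6]
grip_width: 0.002
```

Emit:
play_rows:
  increments: "0.0008 0.003 0 0;0.0008 0.003 0 0"

```text
clock: 8.65
position: [0.5788, 0.0295, 0.0322]
ee_rot: [-0.564, -0.412, 0.589, -0.406]
ft_force: [-20.3, 1.3, 27.5]
grip_width: -0.003
```

```bash
python3 go.py;python3 pic.py 8
```

```text
clock 8.65 [0.5788 0.0295 0.0322] F [-20.3194   1.275   27.4832] w -0.0025876273284961377
[[-0.0338  0.9433 -0.3301]
 [-0.0143 -0.3307 -0.9436]
 [-0.9993 -0.0271  0.0246]]
holder coords of TCP -0.027114953922624797 0.002133366077021061
u in tool [-0.0269  0.9996  0.0085] turn for y||u 0.008471196360532344 or -3.1331214572292607
```

View pics/wrist8.png

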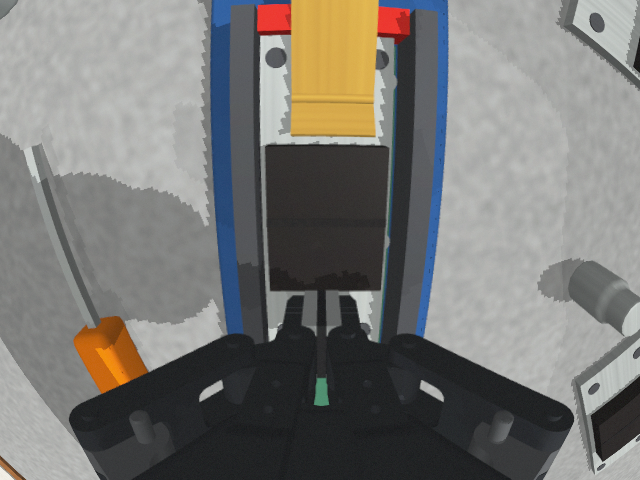

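View pics/scene8.png

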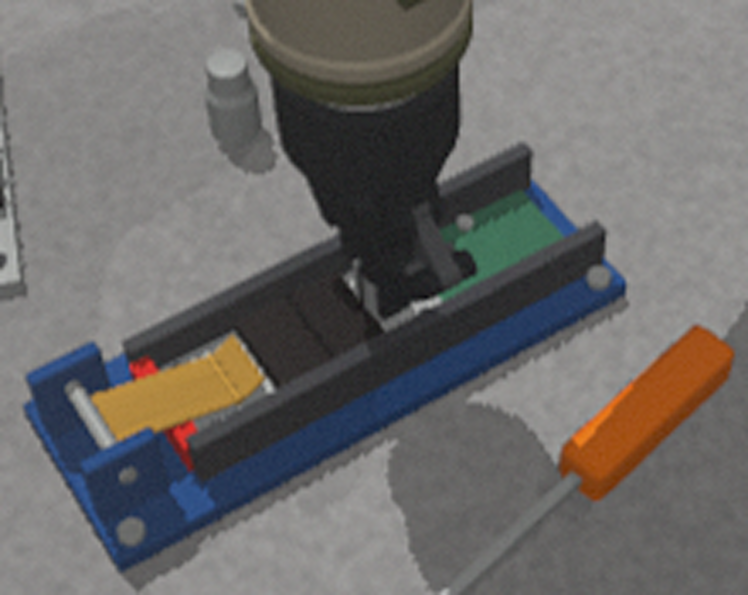

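Stalled at pad x ≈ +15 mm with the force rising, so the pad is home. Now lifting straight off.

Emit:
play_rows:
  increments: "-0.003 0 0 0;-0.005 0 0 0;-0.008 -0.001 0 0;-0.01 -0.001 0 0"

```text
clock: 9.15
position: [0.5767, 0.0305, 0.0586]
ee_rot: [-0.563, -0.412, 0.59, -0.406]
ft_force: [-1.4, -0.8, -0.5]
grip_width: 0.0
```

Emit:
play_rows:
  increments: "-0.03 -0.005 0 0;-0.04 -0.02 0 0;-0.04 -0.04 0 0;-0.02 -0.04 0 0;0 -0.04 0 0;0 0 0 0;0 0 0 0"

```text
clock: 9.85
position: [0.4454, 0.0815, 0.1972]
ee_rot: [-0.565, -0.411, 0.589, -0.407]
ft_force: [0.4, 0.1, -0.7]
grip_width: -0.0
```

```bash
python3 go.py;python3 pic.py 9; python3 - <<'E'
from workcell import camera
import cv2
im=camera('top')['img'];cv2.imwrite('pics/top9.png',cv2.resize(im[135:300,270:400],None,fx=3.6,fy=3.6,interpolation=2))
E
```

```text
clock 9.85 [0.4454 0.0815 0.1972] F [ 0.4396  0.0825 -0.6577] w -7.550916949019679e-05
[[-0.0309  0.9435 -0.3299]
 [-0.0154 -0.3304 -0.9437]
 [-0.9994 -0.0241  0.0247]]
holder coords of TCP -0.17024623248230847 0.005981804699614311
u in tool [-0.0239  0.9997  0.0087] turn for y||u 0.008738386737223039 or -3.1328542668525703
```

View pics/wrist9.png

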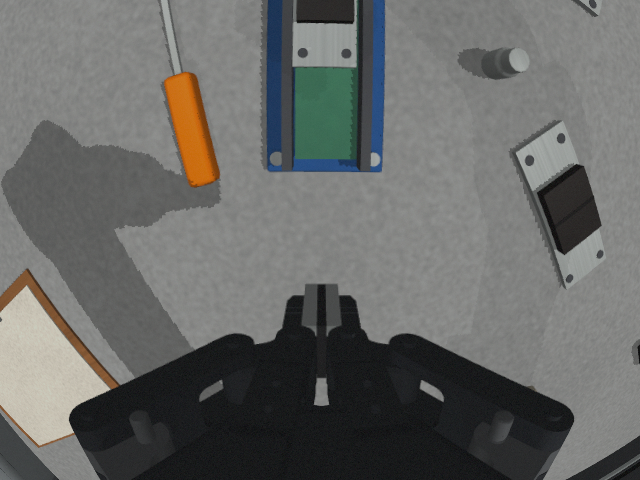

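View pics/scene9.png

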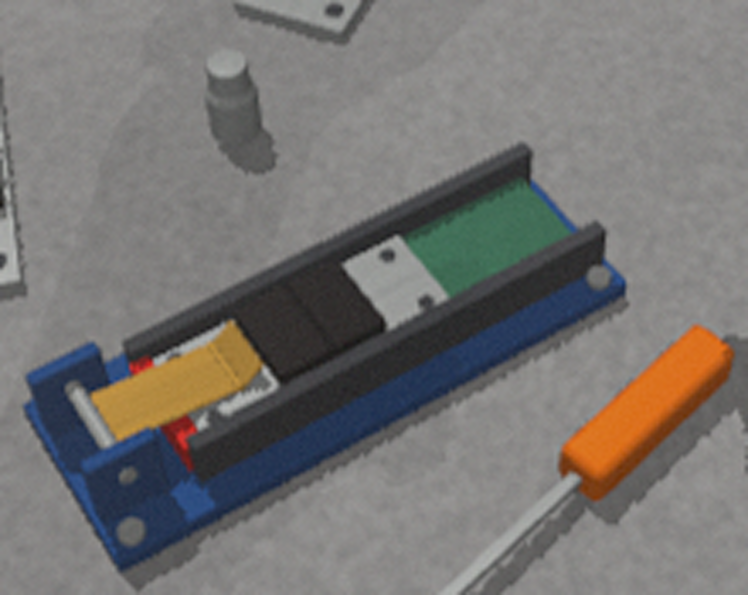

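View pics/top9.png

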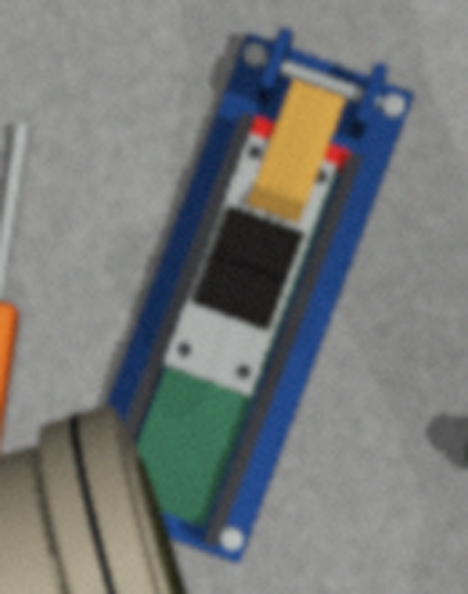

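```bash
python3 - <<'E'
from h import *
C=load();T,S=C['top'],C['scene']
yaw=-0.345;u=np.array([np.cos(yaw),np.sin(yaw),0]);H=np.array([.6036,.0183,0])
t=lambda x,y:(270+(x+.5)/3.6-.5,135+(y+.5)/3.6-.5)
s=lambda x,y:(185+(x+.5)/3.4-.5,150+(y+.5)/3.4-.5)
for a,b in [((183,349),(426,302)),((243,371),(387,255))]:
    X,e=tri(T,t(*a),S,s(*b));print(X.round(4),round(e,4),'pad origin x',round((X-H)@u+.0573,4))
    Y=plane(T,*t(*a),.032);print('top',round((Y-H)@u+.0573,4))
E
```

```text
[0.5709 0.0503 0.0349] 0.0009 pad origin x 0.0157
top 0.0163
[0.5594 0.0179 0.0345] 0.0011 pad origin x 0.0158
top 0.0164
```

```bash
python3 -c "
from workcell import workorder;print(workorder.hand_in())"
```

```text
the job is handed in; nothing more can be done
None
```

The pad is fully home against the red stop and held under the leaf spring. The gripper is clear, and I handed the job in at about 10 s.

**What I did:** I pressed the rear tab down with closed fingertips, sinking the bed about 8 to 9 mm. I held it down while sliding the pad about 58 mm along the holder. The fingers slipped forward about 7 mm at the spring's contact line, and from there they pushed on the rear step of the lining. At the stop I lifted straight off and backed away.

**Last checks:**
- **Position:** measured from two views after release, the pad origin is at holder x ≈ +15.7 mm (nominal +15), within calibration error. During the slide it stalled at about +15 mm with the force rising.
- **Spring:** the pictures show the leaf lying over the front tab.
- **Height:** the rear tab holes read about 35 mm above the bench. The same holes read 35.5 to 36 mm before the slide, so these readings run about 1 to 2 mm high. That puts the tab at about 33 to 34 mm.
- **Bystanders:** the socket and screwdriver looked unmoved. I did not check the can again after the first pictures, but the arm stayed away from it.

**What went wrong or disagreed:**
- **Contact with the lining:** on the first descent the tool drifted about 8 mm forward and touched the top edge of the lining with about 5 N. I lifted off and came down again on the tab.
- **Bed briefly bottomed:** a press early in the slide read 31 N, so I eased it back. Later readings were mostly 13 to 27 N, with 33 N at the stop.

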